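# Unscrew the left-hand burr carrier of a coffee grinder

## Robot

A 6-joint arm with a two-finger parallel gripper is mounted at the origin on the work surface; the furniture and walls round the work are solid. World frame = base frame: x ahead of the robot, y to its left, z up, the work surface at z = 0. Lengths are in m, angles in degrees, forces in N, time in s.
With the tool pointing down it reaches from about 0.275 to 0.825 m from the base axis. Payload 5.2 kg.
Tool frame: the origin (TCP) lies on the centre line of the jaws, within the pads' length; the fingertips stand 19 mm ahead of it and the grasp point (between the pads) is the TCP (tips_ahead is the distance from the TCP to the fingertips, in m); z points along the fingers, y is the direction in which the jaws open and shut (so a half turn about z gives the same grasp; the last joint's range is limited). The gripper opens to 93 mm and grips with 3 to 60 N. Pads are 15 mm wide; open, the fingers measure 128 mm over their backs; the gripper's body (75 mm by 188 mm) begins 65 mm behind the grasp point.
Start: joints at [62.063, 14.817, 87.949, -0, 77.235, -11.62], TCP at [0.155, 0.528, 0.238] pointing down, gripper open.
Joint ranges: [-179.93, 179.93], [-52.35, 119.4], [10.71, 147.94], [-69.91, 249.91], [12.55, 155.21], [-178.61, 178.61]. Speed limits (degrees/s): [147.25, 147.25, 180, 180, 180, 180].

## Interface

Orientations are given as [roll, pitch, yaw] about the fixed x, y, z axes, in that order (R = Rz(yaw) Ry(pitch) Rx(roll)).
In Python, from station import move_pose, line_to, goto_joints, set_gripper, dwell, solve_ik, get_image, Unreachable, sign_off, read_t, read_joint_positions, read_dq, read_tau, read_ee_pos, read_tcp_rot, read_wrist_force, read_wrist_torque, read_finger_gap, tips_ahead gives the robot as it stands. The module is installed in compiled form; this text tells all that it offers. Calls block until the motion is done:
- move_pose(position, orientation): joint-space move of the TCP to a pose.
- line_to(position, vel=0.15, rot=None): straight line of the TCP; rot=None keeps the orientation; vel is the mean speed in m/s.
- goto_joints(angles): joint-space move.
- set_gripper(opening, strength=None): opening from 0.0 (shut) to 1.0 (fully open); strength is the grip in N (None keeps the last); returns when the fingers have stopped.
- dwell(seconds).
- solve_ik(position, orientation): joint angles nearest the present ones, or None.
- get_image(name): name is "scene" or "top" or "wrist"; returns a dict with "pixels" (400x640x3 uint8, red, green, blue), "K" (3x3 intrinsics, pixels), "eye" and "orientation" of the camera in the world; the wrist camera has in their place "T_tool_cam" (4x4, takes a point from camera to tool coordinates, whose origin is the TCP and whose axes are the flange's). Camera axes: x right, y down, z forward; pixel columns grow to the right and rows downward; lengths in m; the calibration is good to about 2 mm. A picture is of the moment at which its call begins: read the wrist's pose just before it. There is no depth.
A pose or a line that the arm cannot do raises Unreachable and nothing moves.
- sign_off(): hands the job in, once; it reports no verdict.
Readings, each from a call of its own:
- read_t(): time.
- read_joint_positions(): joint angles.
- read_dq(): joint speeds.
- read_tau(): joint torques, N m.
- read_ee_pos(): TCP position.
- read_tcp_rot(): TCP orientation.
- read_wrist_force(): force on the tool from outside, world axes, zero at the start.
- read_wrist_torque(): the same for the moment, N m.
- read_finger_gap(): opening from 0.0 (shut) to 1.0 (fully open).
Only numpy, scipy, OpenCV 4.12 (cv2) and the standard library are available. Lean on these libraries where they do the work, as an engineer would, in place of code of your own. Each camera call takes 0.05 s, during which the arm holds its last target.

## Task

The grinder's hopper is off for the weekly clean: take out the upper burr carrier. Its thread is left-handed, so turn the carrier clockwise by its grip until its engraved line stands at the small engraved ring on the collar, lift it straight out, and set it down gently on the round tray, grip up, leaving it standing there and the things around undisturbed.

Things in the scene. Friction and masses are not known exactly. Their poses are not given: they have to be found in the camera images.
- grinder: grey-green coffee grinder, fixed, about 190 mm deep, 122 wide, hopper off; origin on the worktop under the vertical axis of its round aluminium collar, z up, -x is the front with the spout. The collar, 108 mm across, ends in a flat rim 205 mm above the worktop, the highest part (a black cover behind it ends at 185). The carrier is screwed into it by a left-hand thread
- carrier: loose brass burr carrier, 0.2-0.45 kg: a plug 57 mm across (lugs to 70) under a 5 mm flange 84 mm across with notched edge, on it a black bar grip 60 mm long (its x), 16 wide, 30 high. Origin at the centre of its flat underside, z up, x along the bar to the engraved line. Flange top at z = 41 mm, bar top at 71. Starts screwed home: origin 169 mm above the worktop, 36 mm deep in the collar
- carrier_grip (a point): middle of the black bar grip, on the carrier's axis, 58 mm above its underside; x along the bar. Pinch the bar across its 16 mm; a firm pinch (40 N) holds by friction
- carrier_line (a point): outer end of the black engraved line on the carrier's flange, at its edge, 42 mm from the axis, at flange top; one end of the bar points at it. Turned clockwise seen from above, the carrier climbs its thread by 5 mm per radian, with 1.2 mm of play up or down and 2 mm sideways
- open_mark (a point): point on the collar rim, 42 mm from the axis, beside the small engraved ring that means open; an engraved arrow runs clockwise to it. With the carrier's line here (10 degrees short will do; a stop ends the turn about 9 degrees past) the lugs stand in open slots and the carrier lifts straight out; before that the thread holds it down
- shut_mark (a point): the same beside the short engraved line on the collar that means shut, where the carrier's line stands at the start, 72 degrees (1.26 rad) anticlockwise of the ring; the carrier turns no further that way
- tray: round black serving tray that does not slide, lined with tan cork, 200 mm across, rim 12 mm high; origin under its centre. The flat cork floor, 172 mm across, is 6 mm above the worktop
- hopper: bystander, loose: smoked bean hopper standing upside down on its black lid, dark neck up, 132 mm across, 160 mm high; origin under its middle
- tamper: bystander, loose: tamper, wooden handle up, 58 mm across, 97 mm high; origin under its middle
- brush: bystander, loose: wooden grinder brush lying flat, 141 mm long (along its y), 20 mm wide, 16 mm high; origin under its middle
- tumbler: bystander that stays put: tall steel tin with spoons, 93 mm across, 238 mm high; origin under its middle
- pitcher: bystander that stays put: small steel milk pitcher, 68x90 mm, 98 mm high; origin under its middle
- cup: bystander that stays put: striped espresso cup, 60x84 mm, 49 mm high; origin under its middle
Mind the look-alikes: they are no part of the job. There is more than one size of the carrier; the job needs the larger.

How it is judged:
By the outcome, as a careful person would: the job done as asked, in the order asked, and still so for the second after the job is handed in, with the robot touching nothing.
It also fails if it takes over 48 s, if anything falls off the work surface, if the arm or the gripper's body presses on something with over 40 N, if the wrist force passes 120 N, or if a joint passes its speed limit or range.

## Working session

There is one attempt and no reset: what is moved stays moved. The work goes in short steps, each a Python script; the robot and the scene stay as the last script left them, time stands still between calls to the robot, and variables do not carry over. Pictures are saved under pics/ and viewed, and the job is handed in when it is done.

```bash
mkdir -p pics; python3 - <<'E'
from station import *
import cv2,numpy as np
for n in ["scene","top","wrist"]:
    g=get_image(n); cv2.imwrite(f"pics/{n}0.png",g["pixels"][:,:,::-1])
    print(n,np.round(g["K"],1).tolist(),{k:np.round(v,4).tolist() for k,v in g.items() if k not in("pixels","K")})
print(read_t(),read_ee_pos(),read_tcp_rot(),tips_ahead)
E
```

```text
scene [[372.2, 0.0, 324.6], [0.0, 372.2, 201.5], [0.0, 0.0, 1.0]] {'eye': [-0.0086, -0.7781, 0.7006], 'orientation': [-120.6073, -1.2021, -35.5743]}
top [[394.9, 0.0, 314.8], [0.0, 394.9, 204.4], [0.0, 0.0, 1.0]] {'eye': [0.0751, -0.2382, 1.2314], 'orientation': [-156.3351, -0.5175, -66.8925]}
wrist [[354.8, 0.0, 314.0], [0.0, 354.8, 199.1], [0.0, 0.0, 1.0]] {'T_tool_cam': [[-0.0004, -0.962, -0.2731, 0.0752], [1.0, -0.0006, 0.0006, 0.0004], [-0.0007, -0.2731, 0.962, -0.147], [0.0, 0.0, 0.0, 1.0]]}
0.15 [0.15431835 0.527512   0.23702308] [-1.79922067e+02 -1.50210242e-02  1.63683982e+02] 0.019
```

View pics/scene0.png

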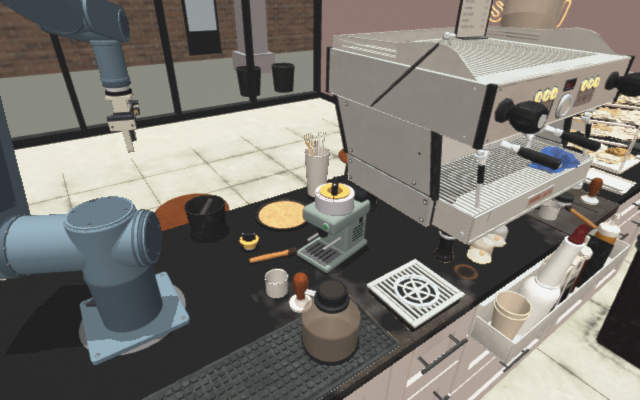

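View pics/top0.png

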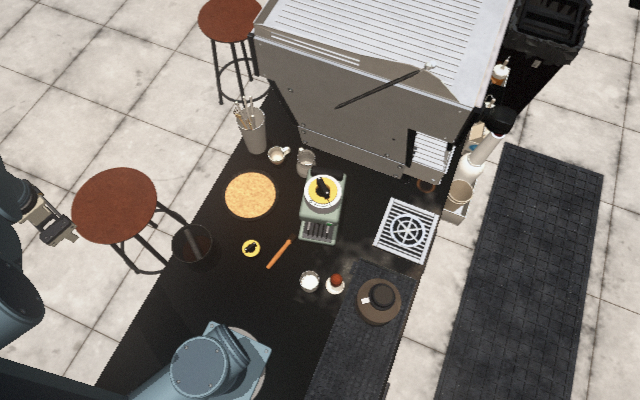

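View pics/wrist0.png

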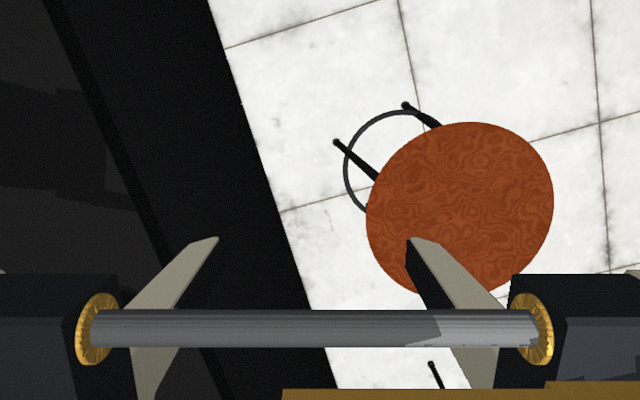

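The larger carrier sits in the grinder collar, at (323,189) in the top view and (335,190) in the scene view. The look-alike is the small yellow/black one on the worktop, at (251,248) top and (249,241) scene. The tray is the tan disc at (250,195) top; the brown stool tops are not it. I choose the one in the collar and will check it in a close crop.

```bash
cat > h.py <<'E'
import cv2,numpy as np
from scipy.spatial.transform import Rotation as R
def cam(g): return np.array(g["K"]),np.array(g["eye"]),R.from_euler('xyz',g["orientation"],degrees=True).as_matrix()
def toplane(c,uv,z):
    K,e,Rm=c; d=Rm@np.linalg.inv(K)@np.array([uv[0],uv[1],1.]); return e+d*(z-e[2])/d[2]
def proj(c,p):
    K,e,Rm=c; q=K@(Rm.T@(np.array(p)-e)); return q[:2]/q[2]
E
python3 - <<'E'
from station import *
from h import *
im={}
for n in["top","scene"]:
    g=get_image(n); im[n]=(g["pixels"][:,:,::-1].copy(),cam(g))
t,c=im["top"]; s,cs=im["scene"]
a=cv2.resize(t[150:250,270:380],None,fx=6,fy=6,interpolation=cv2.INTER_CUBIC)
cv2.imwrite("pics/ctop.png",a)
cv2.imwrite("pics/cscene.png",cv2.resize(s[165:275,290:400],None,fx=5,fy=5,interpolation=cv2.INTER_CUBIC))
hsv=cv2.cvtColor(t,cv2.COLOR_BGR2HSV)
# tray cork
m=cv2.inRange(hsv,(8,60,120),(30,255,255)); 
for nm,box in(("tray",(220,165,280,225)),("brass",(300,170,350,215))):
    x0,y0,x1,y1=box; mm=np.zeros_like(m); mm[y0:y1,x0:x1]=m[y0:y1,x0:x1]
    cn=max(cv2.findContours(mm,0,1)[0],key=cv2.contourArea)
    e=cv2.fitEllipse(cv2.convexHull(cn)); print(nm,e,toplane(c,e[0],0.006 if nm=="tray" else .21))
    z=0.006 if nm=="tray" else .21
    P=np.array([toplane(c,p[0],z)[:2] for p in cv2.convexHull(cn)],np.float32); print(cv2.minEnclosingCircle(P))
for n,p,z in(("small",(251,248),.02),("brush a",(268,266),.016),("brush b",(291,241),.016),("tumbler",(247,110),.238),("cup",(277,156),.049),("pitcher",(306,157),.098)):
    print(n,toplane(c,p,z).round(3))
E
```

```text
tray ((249.84274291992188, 194.67955017089844), (45.36039733886719, 51.49363327026367), 76.08718872070312) [0.518814   0.18078382 0.006     ]
((0.5204861164093018, 0.18140766024589539), 0.08757851272821426)
brass ((322.41412353515625, 190.1958770751953), (26.503204345703125, 28.586027145385742), 92.39032745361328) [ 0.54005838 -0.07343955  0.21      ]
((0.540662407875061, -0.07301495224237442), 0.04235576093196869)
small [0.347 0.088 0.02 ]
brush a [0.317 0.013 0.016]
brush b [ 0.42  -0.019  0.016]
tumbler [0.687 0.239 0.238]
cup [0.672 0.147 0.049]
pitcher [0.682 0.041 0.098]
```

View pics/ctop.png

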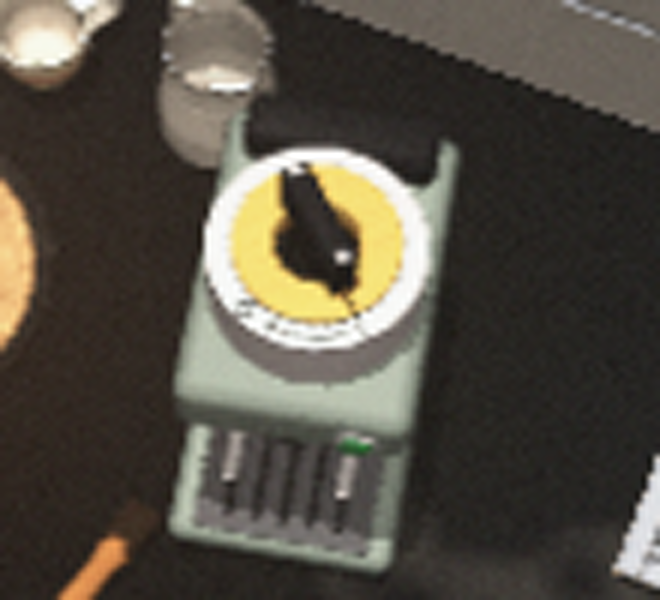

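View pics/cscene.png

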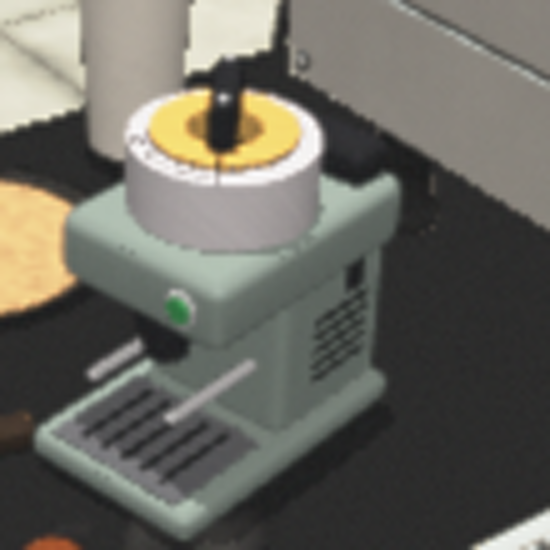

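The crop shows a brass flange in the bright collar. The black bar points at the engraved line, at crop (352,300), which is top pixel about (328.7,200). The shut line is beside it and the ring and arrow marks are at lower left, about crop (248,308), so this is the large carrier, screwed home. Next I'll take a wrist view from above the collar to refine these.

```bash
python3 - <<'E'
from station import *
from h import *
c=cam(get_image("top"))
C=np.array([.5405,-.0732])
L=toplane(c,(270+350/6-.5,150+298/6-.5),.21)[:2]; O=toplane(c,(270+248/6,150+308/6),.205)[:2]
b1=toplane(c,(270+290/6,150+172/6),.24)[:2]; b2=toplane(c,(270+342/6,150+258/6),.24)[:2]
for p in(L,O):
    d=p-C; print(p,np.hypot(*d),np.degrees(np.arctan2(d[1],d[0])))
print(b1,b2,(b1+b2)/2,np.degrees(np.arctan2(*(b2-b1)[::-1])))
y=-128
for yaw in(-128,52):
    for dy in(0,-72):
        print(yaw,dy,solve_ik([.5405,-.0732,.232],[180,0,yaw+dy]),solve_ik([.52,.181,.08],[180,0,yaw+dy]))
    print(solve_ik([.5405,-.0732,.38],[180,0,yaw]))
E
```

```text
[ 0.52006979 -0.09847795] 0.03250181816755644 -128.94592896489735
[ 0.49735827 -0.05721826] 0.046006793857914674 159.6729837850806
[ 0.55514264 -0.05379334] [ 0.523481   -0.09330208] [ 0.53931182 -0.07354771] -128.70810467330892
-128 0 [ -19.4333423    14.56821163   89.08946207    0.           76.3423263
 -161.4333423 ] [   7.58265149   23.76470781   99.32020489    0.           56.9150873
 -134.41734851]
-128 -72 [-19.4333423   14.56821163  89.08946207   0.          76.3423263
 -89.4333423 ] [  7.58265149  23.76470781  99.32020489   0.          56.9150873
 -62.41734851]
[ -19.4333423    11.25515959   73.09326165    0.           95.65157876
 -161.4333423 ]
52 0 [-1.94333423e+01  1.45682116e+01  8.90894621e+01 -2.54444375e-14
  7.63423263e+01  1.85666577e+01] [ 7.58265149e+00  2.37647078e+01  9.93202049e+01 -2.54444375e-14
  5.69150873e+01  4.55826515e+01]
52 -72 [-1.94333423e+01  1.45682116e+01  8.90894621e+01 -2.54444375e-14
  7.63423263e+01  9.05666577e+01] [ 7.58265149e+00  2.37647078e+01  9.93202049e+01 -2.54444375e-14
  5.69150873e+01  1.17582651e+02]
[-1.94333423e+01  1.12551596e+01  7.30932616e+01 -2.54444375e-14
  9.56515788e+01  1.85666577e+01]
```

```bash
cat >> h.py <<'E'
def wcam(pos,rpy,g):
    T=np.array(g["T_tool_cam"]); Rt=R.from_euler('xyz',rpy,degrees=True).as_matrix()
    return np.array(g["K"]),np.array(pos)+Rt@T[:3,3],Rt@T[:3,:3]
E
python3 - <<'E'
from station import *
from h import *
import pickle
line_to([.155,.528,.36],vel=.3)
move_pose([.5405,-.0732,.36],[180,0,-128.8])
p,r=read_ee_pos(),read_tcp_rot(); g=get_image("wrist"); 
pickle.dump((p,r,g),open("w1.pkl","wb"))
cv2.imwrite("pics/w1.png",g["pixels"][:,:,::-1]); print(p,r,read_t(),read_joint_positions(),read_wrist_force())
E
```

```text
[ 0.5405199  -0.07254365  0.35993609] [ 1.79985932e+02  9.21078150e-03 -1.28760688e+02] 3.4417 [-1.93680368e+01  1.13908799e+01  7.55965184e+01  9.53771502e-03
  9.30164358e+01 -1.60616735e+02] [-0.13524247 -0.32769271 -0.63087262]
```

View pics/w1.png

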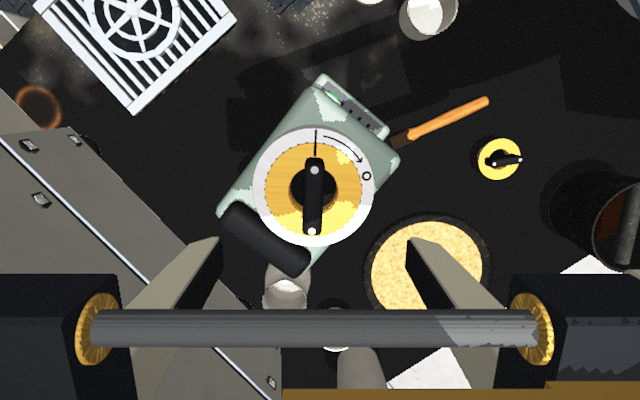

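The wrist view shows the carrier line and shut mark at about (316,140) and the ring at (366,176). The arrow runs clockwise to the ring, and the bar runs from (314,165) to (312,232). The tray is at (427,270).

```bash
python3 - <<'E'
from h import *
import pickle
p,r,g=pickle.load(open("w1.pkl","rb")); c=wcam(p,r,g); t=g["pixels"][:,:,::-1].copy()
hsv=cv2.cvtColor(t,cv2.COLOR_BGR2HSV)
def comp(m,pt):
    n,l,s,ce=cv2.connectedComponentsWithStats(m); 
    ys,xs=np.where(m>0); i=np.argmin((xs-pt[0])**2+(ys-pt[1])**2); return (l==l[ys[i],xs[i]])
def circ(P):
    A=np.c_[2*P,np.ones(len(P))]; s=np.linalg.lstsq(A,(P**2).sum(1),rcond=None)[0]; return s[:2],np.sqrt(s[2]+s[0]**2+s[1]**2)
m=cv2.inRange(hsv,(14,90,90),(35,255,255))
k=comp(m,(280,200)); h=cv2.convexHull(np.argwhere(k)[:,::-1].astype(np.int32))[:,0]
C,rad=circ(np.array([toplane(c,q,.21)[:2] for q in h])); print("flange",C,rad)
w=cv2.inRange(hsv,(0,0,165),(180,50,255)); k=comp(w,(262,200)); 
h=cv2.convexHull(np.argwhere(k)[:,::-1].astype(np.int32))[:,0]
print("rim",circ(np.array([toplane(c,q,.205)[:2] for q in h])))
# bar dots & marks
for n,q,z in(("line",(316,141),.21),("ring",(366,176),.205),("barfront",(314.5,158),.24),("barback",(312,233),.24)):
    P=toplane(c,q,z)[:2]; d=P-C; print(n,P.round(4),np.hypot(*d).round(4),np.degrees(np.arctan2(d[1],d[0])))
cv2.imwrite("pics/w1c.png",cv2.resize(t[115:255,240:385],None,fx=5,fy=5,interpolation=cv2.INTER_CUBIC)[:600])
E
```

```text
flange [ 0.54270427 -0.07188638] 0.04161759390153845
rim (array([ 0.5605286 , -0.07018765]), np.float64(0.06661052089643224))
line [ 0.5139 -0.1036] 0.0428 -132.3035872497579
ring [ 0.4992 -0.0523] 0.0477 155.73710534122708
barfront [ 0.5207 -0.0971] 0.0335 -131.04065433268727
barback [ 0.5603 -0.051 ] 0.0273 49.81377185975614
```

View pics/w1c.png

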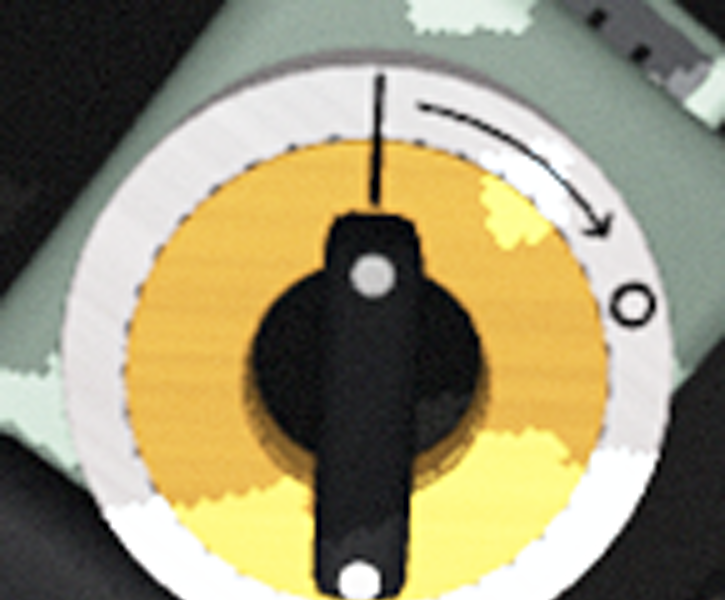

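```bash
python3 - <<'E'
from station import *
from h import *
X,Y,yaw=.5412,-.0731,-130
set_gripper(.5)
line_to([X,Y,.27],vel=.15,rot=[180,0,yaw])
line_to([X,Y,.232],vel=.06)
print(read_ee_pos(),read_wrist_force())
set_gripper(0,45)
print("gap",read_finger_gap()*93,read_wrist_force(),read_wrist_torque(),read_t())
for a in(8,16,):
    z=.232+.005*np.radians(a)
    line_to([X,Y,z],vel=.0025/4*2,rot=[180,0,yaw-a])
    print(a,read_ee_pos().round(4),read_tcp_rot().round(2),read_wrist_force().round(1),read_wrist_torque().round(2),read_t())
E
```

```text
[ 0.54136022 -0.07314445  0.23212467] [ 0.03405374 -0.35921729  0.72775251]
gap 15.671560491595258 [-0.26404036  0.14693318  1.60318466] [0.12706877 0.08380762 0.04173151] 6.475
8 [ 0.5409 -0.073   0.2322] [ 1.7995e+02 -3.0000e-02 -1.3789e+02] [ 0.2 -0.  -2.9] [0.06 0.02 0.04] 6.8583
16 [ 0.5411 -0.0731  0.2332] [ 1.7998e+02 -1.0000e-02 -1.4584e+02] [ 0.7  0.1 -3.3] [ 0.04 -0.    0.02] 7.2417
```

```bash
python3 - <<'E'
from station import *
from h import *
import pickle
X,Y,yaw=.5412,-.0731,-130
for a in(26,36,46,56,64,69,73):
    line_to([X,Y,.232+.005*np.radians(a)],vel=.0013,rot=[180,0,yaw-a])
    print(a,read_ee_pos().round(4),read_tcp_rot().round(2)[2],read_wrist_force().round(1),read_wrist_torque().round(2),read_t())
p,r=read_ee_pos(),read_tcp_rot(); g=get_image("wrist"); pickle.dump((p,r,g),open("w2.pkl","wb"))
cv2.imwrite("pics/w2.png",g["pixels"][:,:,::-1])
g=get_image("top")["pixels"][:,:,::-1]; cv2.imwrite("pics/t2.png",cv2.resize(g[150:250,270:380],None,fx=5,fy=5,interpolation=cv2.INTER_CUBIC))
E
```

```text
26 [ 0.5412 -0.0731  0.2342] -155.83 [ 0.1 -0.2 -2.7] [-0.01  0.03 -0.03] 7.6833
36 [ 0.5412 -0.0731  0.2351] -165.83 [-0.2 -0.7 -2.9] [-0.01  0.02  0.01] 8.125
46 [ 0.5412 -0.0731  0.236 ] -175.83 [ 0.2 -0.2 -3.9] [0.08 0.04 0.04] 8.5667
56 [ 0.5412 -0.0731  0.2369] 174.17 [ 0.2 -0.1 -3.1] [ 0.01 -0.02  0.01] 9.0083
64 [ 0.5412 -0.0731  0.2376] 166.19 [-0.3  0.7 -2.5] [ 0.    0.   -0.01] 9.3917
69 [ 0.5412 -0.0731  0.238 ] 161.19 [ 0.5  0.5 -2.4] [-0.05 -0.05 -0.  ] 9.6833
73 [ 0.5412 -0.0731  0.2384] 157.2 [-0.  -0.2 -4.1] [ 0.03 -0.02  0.01] 9.95
```

View pics/w2.png

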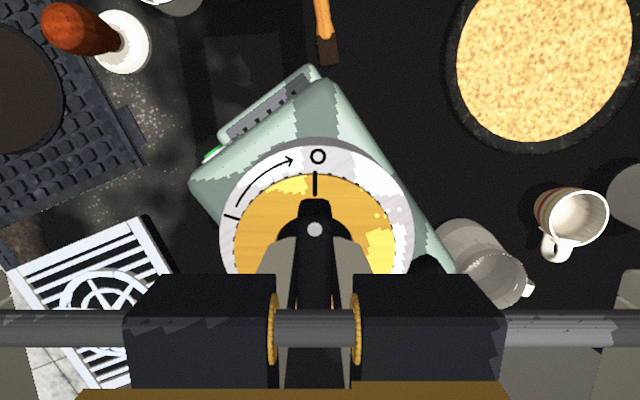

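The line at (315,185) stands at the ring at (318,156), within a couple of degrees, and the forces are small. Next I lift it out.

```bash
python3 - <<'E'
from station import *
from h import *
X,Y=.5412,-.0731
for z in(.245,.26,.29,.33):
    line_to([X,Y,z],vel=.06)
    print(z,read_ee_pos().round(4),read_wrist_force().round(1),read_wrist_torque().round(2),read_finger_gap()*93,read_t())
    if np.linalg.norm(read_wrist_force())>15: break
g=get_image("scene")["pixels"][:,:,::-1]; cv2.imwrite("pics/s3.png",cv2.resize(g[80:300,150:430],None,fx=2.7,fy=2.7))
E
```

```text
0.245 [ 0.5416 -0.0733  0.2457] [ 1.3  0.2 -2.7] [ 0.05 -0.04 -0.  ] 15.677625503648043 10.3083
0.26 [ 0.5415 -0.0732  0.2607] [-0.6  0.1 -3.4] [0.03 0.05 0.04] 15.450871833936255 10.7083
0.29 [ 0.5412 -0.0731  0.29  ] [-0.1 -0.4 -2.2] [-0.03  0.07  0.04] 16.043054671939707 11.3583
0.33 [ 0.541  -0.073   0.3297] [-0.2  0.2 -3.7] [ 0.05 -0.02  0.01] 15.97522580927233 12.175
```

View pics/s3.png

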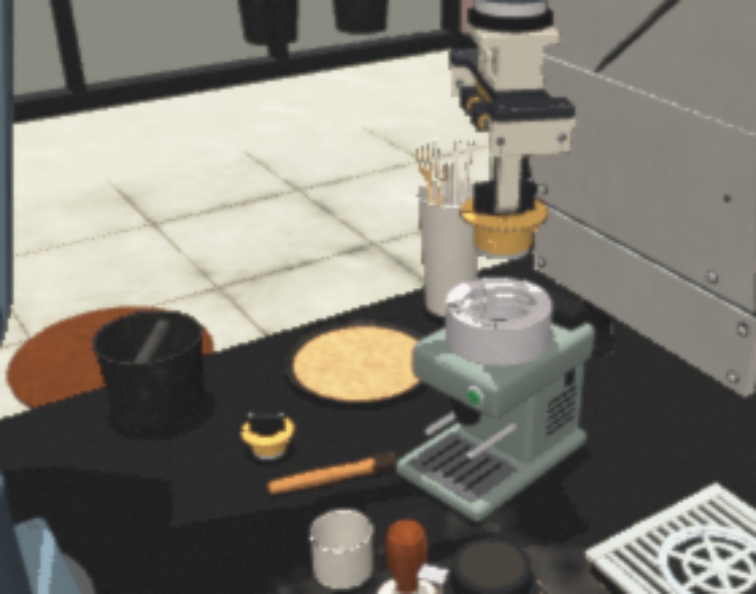

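The carrier is clear of the collar and hangs level. I'll check the clearance to the black bin, then place.

```bash
python3 - <<'E'
from station import *
from h import *
c=cam(get_image("top"))
for z in(.1,.14): print(toplane(c,(192,245),z), toplane(c,(213,240),z))
T=(.5198,.181)
rot=[180,0,157.2]
print([solve_ik([*T,z],rot) for z in(.3,.07)])
line_to([*T,.33],vel=.25)
p,r=read_ee_pos(),read_tcp_rot(); print(p,r,read_t())
line_to([*T,.11],vel=.2)
line_to([*T,.082],vel=.06)
f0=read_wrist_force(); print(read_ee_pos(),f0)
g=get_image("scene")["pixels"][:,:,::-1]; cv2.imwrite("pics/s4.png",cv2.resize(g[100:280,170:390],None,fx=3.3,fy=3.3))
E
```

```text
[0.26832878 0.23179868 0.1       ] [0.30681889 0.18200106 0.1       ]
[0.26149813 0.21518332 0.14      ] [0.29862745 0.16714625 0.14      ]
[array([  7.58545615,  12.92850036,  81.74429519,   0.        ,
        85.32720445, -59.61454385]), array([  7.58545615,  24.4980399 ,  99.87355464,   0.        ,
        55.62840546, -59.61454385])]
[0.51988093 0.18012497 0.32989102] [-1.79955415e+02  6.56360675e-03  1.56964208e+02] 13.4417
[0.51970907 0.18101664 0.08168517] [ 0.04873136  1.32994198 -3.9129569 ]
```

View pics/s4.png

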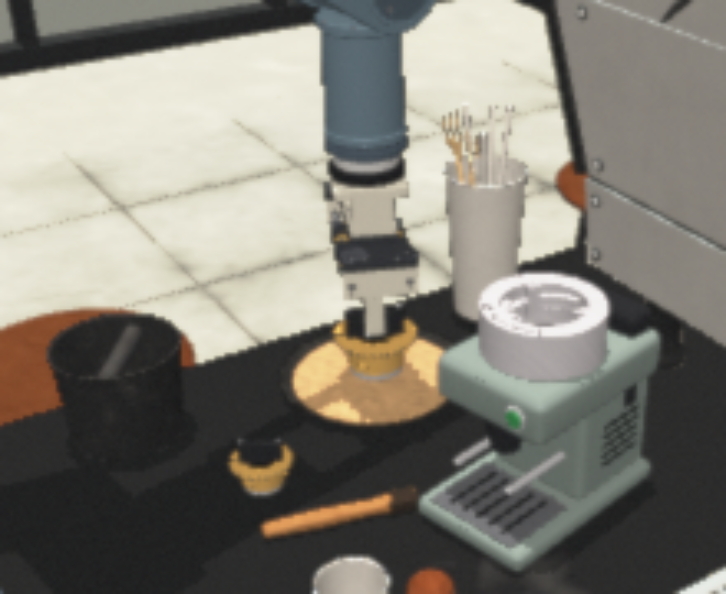

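The carrier is over the middle of the tray and everything around it looks untouched. Now I lower it in small steps until it touches.

```bash
python3 - <<'E'
from station import *
from h import *
T=(.5198,.181)
fz0=np.mean([read_wrist_force()[2] for _ in range(3)])
z=.074
line_to([*T,z],vel=.03)
while z>.065:
    z-=.001; line_to([*T,z],vel=.02); f=np.mean([read_wrist_force()[2] for _ in range(3)])
    print(round(z,4),read_ee_pos()[2].round(4),f.round(1),read_t())
    if f-fz0>4: break
set_gripper(.12); dwell(.2); set_gripper(.5)
print(read_finger_gap(),read_wrist_force(),read_t())
line_to([*T,.13],vel=.1); line_to([*T,.28],vel=.25)
p,r=read_ee_pos(),read_tcp_rot(); g=get_image("wrist"); cv2.imwrite("pics/w5.png",g["pixels"][:,:,::-1])
g=get_image("scene")["pixels"][:,:,::-1]; cv2.imwrite("pics/s5.png",cv2.resize(g[150:370,170:400],None,fx=2.7,fy=2.7)); print(read_t())
E
```

```text
0.073 0.073 -2.9 16.025
0.072 0.072 -2.8 16.275
0.071 0.0709 -2.3 16.525
0.07 0.0699 -3.4 16.775
0.069 0.0692 -1.2 17.025
0.068 0.0692 7.0 17.275
0.49643979367005014 [-0.44831254 -0.40550042 -0.95355685] 18.3917
20.0083
```

View pics/s5.png

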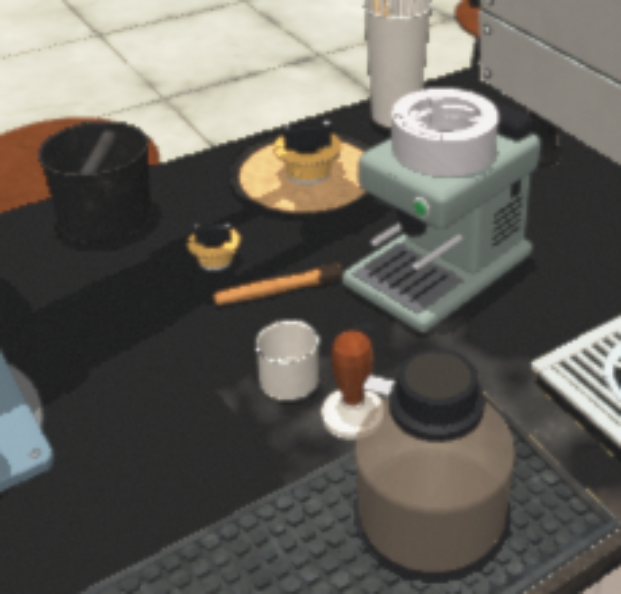

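View pics/w5.png

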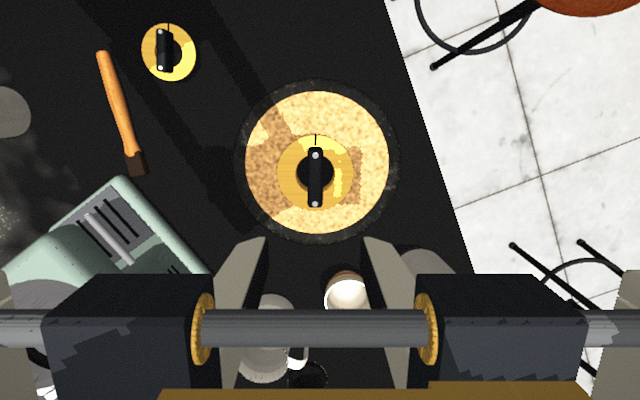

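The wrist view shows the carrier standing upright at (315,172) in the middle of the cork (317,163), grip up. The brush, the small carrier and the rest are where they were.

```bash
python3 -c "
from station import *
sign_off(); print(read_t())"
```

```text
the job is handed in; nothing more can be done
the job is handed in; nothing more can be done
```

The larger burr carrier is out of the grinder and standing grip up in the middle of the round tray. I handed the job in at about 20 s on the robot's clock.

- **Turning:** I pinched the bar at 45 N and turned the carrier 73° clockwise, following the rise of the thread. The wrist picture showed its line at the ring within a couple of degrees, and the wrist force readings stayed below about 5 N.
- **Lifting and placing:** It lifted straight out freely. I lowered it onto the cork until it touched, which read about 10 N (the largest force I read), then released it and backed off.
- **Last pictures:** The carrier stands upright near the centre of the tray. The brush, tamper, hopper and small look-alike carrier appear unmoved, judged by eye rather than measured.
- **Measurements that disagreed:** My wrist-view fit of the collar rim was poor and I discarded it. The estimates of the carrier's axis differed by 1–3 mm between views, within the 2 mm sideways play and the jaws' self-centring.

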